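Index the vial carousel to the reader

ROBOT

A 6-joint arm with a two-finger parallel gripper is mounted at the origin on the work surface. World frame = base frame: x ahead of the robot, y to its left, z up, the work surface at z = 0. Lengths are in m, angles in rad, forces in N, time in s.
With the tool pointing down it reaches from about 0.275 to 0.75 m from the base axis. Payload 10.2 kg.
Tool frame: the origin (TCP) lies at the very end of the fingers, on their centre line; the grasp point (between the pads) lies 19 mm behind it; x points along the fingers, y is the direction in which the jaws open and shut, and the axes are right-handed (so a half turn about x gives the same grasp; the last joint's range is limited). The gripper opens to 88 mm and grips with 3 to 60 N. Pads are 18 mm wide; open, the fingers measure 123 mm over their backs; the gripper's body (75 mm by 187 mm) begins 45 mm behind the grasp point.
Start: joints at [1.054, 0.313, 1.498, -0, 1.331, -0.223], TCP at [0.152, 0.503, 0.239] pointing down, gripper open.
Joint ranges: [-2.94, 2.94], [-0.97, 2.17], [0.19, 2.56], [-1.23, 4.37], [0.02, 3.11], [-2.88, 2.88]. Speed limits (rad/s): [2.39, 2.39, 3.01, 3.14, 3.14, 3.14].

INTERFACE

Orientations are given as [roll, pitch, yaw] about the fixed x, y, z axes, in that order (R = Rz(yaw) Ry(pitch) Rx(roll)).
In Python, from workcell import status, cams, order gives the robot as it stands.
- The arm moves only by the tool drive_tool, never from a script. Its argument "increments" is a list that holds one entry, the list of rows, each a list of 7 numbers: the shift along the tool's x, y, z in mm, then the turn, a rotation vector about the tool's x, y, z in degrees, then the opening, from 0 (shut) to 1 (fully open). In form: [[[tx, ty, tz, wx, wy, wz, gripper], ...]]. A call has 1 to 5 rows; each row shifts and turns the commanded pose from where the row before left it, along the tool's axes as they then stand; what a row does not reach is not made up. A row lasts 1/10 s, in which the tool goes at most 50 mm and 8.59 degrees, less where a joint would pass 70% of its speed; a pose out of reach is approached as far as the arm can. A call with a gripper value outside its range is refused whole. The fingers move at their own pace and stop on an object; the grip force is fixed at half the most. Time passes only in rows, so rows that do not move let the fingers close. It gives the time, the measured TCP pose, the force and the opening at its end, in the units of the state.
- status.observe(): the state, without advancing time (a new reading comes with each control period).
- cams.camera(name): name is "side" or "top" or "wrist"; returns a dict with "pixels" (420x560x3 uint8, red, green, blue), "camera_matrix" (3x3 intrinsics, pixels), "dist" ([k1, k2, p1, p2, k3] as OpenCV has them; the pictures are not rectified), "extrinsics" (4x4, takes a point from world to camera coordinates); the wrist camera has in their place "T_tool_cam" (4x4, takes a point from camera to tool coordinates, whose origin is the TCP and whose axes are the tool frame's). Camera axes: x right, y up, looking along -z (the intrinsics and any distortion apply to the point x, -y, -z); pixel columns grow to the right and rows downward; lengths in m; the calibration is good to about 2 mm. A picture is of the moment at which its call begins: read the wrist's pose just before it. There is no depth.
- order.finish_job(): hands the job in, once; it reports no verdict.
Trained networks look in a picture, given as the dict that the camera call returned (one of the last four; its "shot" number tells which), for a name from the list of things; names that differ only in an ending like _2 or _b are one class to them, and where a whole thing is asked for, a point or a joint stands for the part that bears it (a point fixed in the world has none). Each returns a list of dicts, best first, with "score" (0 to 1); they miss things now and then, are a little off and sometimes report something else, mostly with a low value. They report only what shows in the picture. A call takes as long as a camera call. They do not tell look-alikes from the thing itself.
- cams.look_for(picture, label): "bbox" ([left, top, right, bottom] in pixels, round what is visible of it).
The state is a dict: "time": time; "joints": joint angles; "joint_vel": joint speeds; "joint_torque": joint torques, N m; "tool_pos": TCP position; "tcp_rot": TCP orientation; "contact_force": force on the tool from outside, world axes, zero at the start; "ft_torque": the same for the moment, N m; "gripper_width": finger opening in m.
Only numpy, scipy, OpenCV 4.12 (cv2) and the standard library are available. Lean on these libraries where they do the work, as an engineer would, in place of code of your own. Each camera call takes 0.05 s, during which the arm holds its last target. There are 200 camera calls.

TASK

Index the vial carousel by one notch so that the tall vial ends up in front of the optical reader: pull the spring index ring up, turn the carousel with it, and let the pin spring fully home in the notch there. Feel for that notch and be gentle: never wrench the ring sideways while the pin is held by a notch. Keep the three vials standing in their pockets and leave the other things on the bench as they are.

Things in the scene. Friction and masses are not known exactly. Their poses are not given: they have to be found in the camera images.
- carousel: fixed base of the carousel: grey disc 240 mm across, 12 mm thick, on the bench, with a white reader block (44 mm wide, top 78 mm above the bench) on its far side. Origin: on the turning axis at bench height; z up; +x points from the axis to the reader, -x to the start notch
- start_notch (a point): mouth of the start notch, 95 mm from the axis on the carousel's -x. It is cut in a level steel index track, 40 mm above the bench and 24 mm wide, that runs 78 degrees to each side. Notches are 13 mm wide and over 10 mm deep. Each side has one more, in a clamped segment: nominally 45 degrees from this one, but set anywhere from 40 to 50 degrees, each differently; not measured
- rotor: aluminium turntable (156 mm across) with vial pockets and, opposite the reader, an index arm 30 mm wide (top 58 mm above the bench) over the track. Origin as carousel; z up; its -x points along the index arm. It starts parallel to carousel, pin in the start notch, and turns about z up to 1.15 rad either way with little friction (0.04 N m)
- ring_grip (a point): middle of the index ring: a dark knurled round knob on the index arm, 28 mm in diameter, 30 mm high (75 to 105 mm above the bench when the pin is home), 95 mm from the turning axis. This point is on the knob's axis, half-way up. Pinch it from above; ring and pin swing with the rotor
- index_ring (a joint): how far the ring is pulled up, m: 0 pin home in a notch, 0.010 pin end level with the track (it rests there when let go over the land), 0.016 upper stop. The pin is 10 mm in diameter: 1.5 mm play to each side in a notch. The spring pushes it down with 5.5 N when home, 8 N on the land, 9.5 N at the stop, a little damped (25 N s/m); over a notch it drops home by itself
- tall_vial_mid (a point): centre (half-way up) of the tall glass vial with metal cap, 23 mm in diameter, 75 mm high, loose in a pocket (27 mm square, 20 mm high, floor 45 mm above the bench, centre 55 mm from the axis) 45 degrees to one side of the reader. On the carousel's +y side: turn clockwise from above (ring swings to +y); on -y: counter-clockwise (ring swings to -y)
- reader_spot (a point): the place in front of the reader's dark window where the vial must stand: a point fixed to the carousel base, on its +x, 55 mm from the turning axis, 75 mm above the bench
- short_vial_mid (a point): centre of a short vial, 23 mm in diameter, 46 mm high, in the pocket 45 degrees to the other side of the reader
- read_vial_mid (a point): centre of another short vial, 23 mm in diameter, 46 mm high, at the start in front of the reader
- syringe: small plastic syringe lying beside the carousel, 110 mm long, 18 mm high; origin under its middle
- filter: white round syringe filter, 30 mm across, 22 mm high, on the other side of the carousel; origin under its middle
- solvent_bottle: glass bottle with a cap, 80 mm across, 170 mm high; origin under its middle
- beaker: empty glass beaker, 64 mm across, 85 mm high; origin under its middle
- mouse: computer mouse, 100 x 60 x 30 mm; origin under its middle
- hygrometer: white standing room thermometer, 75 mm wide, 85 mm high; origin under its middle
Things that resemble listed ones, but are neither listed nor needed, are in the scene too. Leave any black or green look-alike of the part that bears tall_vial_mid alone.

How it is judged:
By the outcome, as a careful person would: the job done as asked, in the order asked, and still so for the second after the job is handed in, with the robot touching nothing.
It also fails if it takes over 38 s, if anything falls off the work surface, if the arm or the gripper's body presses on something with over 40 N, if the wrist force passes 120 N, or if a joint passes its speed limit or range.

## Working session

There is one attempt and no reset: what is moved stays moved. The work goes in short steps, Python scripts to look and compute and a tool call to move; the robot and the scene stay as the last step left them, time stands still between calls to the robot, and variables do not carry over. Pictures are saved under pics/ and viewed, about 8 in all and at most 12, crops included, and the job is handed in when it is done.

Besides the shell and the picture viewer there is one more tool, called after ">>>" in YAML: its name, and indented under it one key for each argument. drive_tool: Moves the arm, as the interface text tells. Its arguments: {"type":"object","properties":{"increments":{"type":"array"}},"required":["increments"]}

```bash
mkdir -p pics; ls
cat > h.py <<'E'
import numpy as np, cv2
from workcell import status, cams, order
def ray(p,u,v):
    n=cv2.undistortPoints(np.array([[[u,v]]],float),np.array(p["camera_matrix"]),np.array(p["dist"]))[0,0]
    d=np.array([n[0],-n[1],-1.]);E=np.array(p["extrinsics"]);R=E[:3,:3];return -R.T@E[:3,3],R.T@d
def atz(p,u,v,z):
    o,d=ray(p,u,v);return o+d*(z-o[2])/d[2]
def proj(p,X):
    E=np.array(p["extrinsics"]);c=E[:3,:3]@np.array(X,float)+E[:3,3];c=c*[1,-1,-1]
    return cv2.projectPoints(c.reshape(1,1,3),np.zeros(3),np.zeros(3),np.array(p["camera_matrix"]),np.array(p["dist"]))[0].ravel()
def save(p,n): cv2.imwrite("pics/"+n,p["pixels"][:,:,::-1])
E
python3 - <<'E'
from h import *
np.set_printoptions(precision=3,suppress=True)
a=cams.camera("top");b=cams.camera("side")
cv2.imwrite("pics/ts.png",cv2.resize(np.vstack([a["pixels"],b["pixels"]])[:,:,::-1],None,fx=1,fy=1)[:420]);save(b,"side0.png")
for n,p in(("top",a),("side",b)):
    o,d=ray(p,280,210);print(n,o,d)
    for l in["carousel","rotor","ring_grip","tall_vial_mid","short_vial_mid"]:
        print(l,[(np.round(x["bbox"],1).tolist(),round(x["score"],2)) for x in cams.look_for(p,l)][:5])
print(status.observe())
E
```

```text
pics
top [0.542 0.032 1.252] [ 0.081  0.008 -0.997]
carousel [([267.9, 172.0, 340.4, 257.1], 0.7)]
rotor []
ring_grip []
tall_vial_mid [([306.2, 197.2, 315.4, 209.5], 0.54), ([370.9, 164.4, 380.4, 173.9], 0.52)]
short_vial_mid [([282.5, 206.0, 288.9, 212.9], 0.6), ([265.2, 170.5, 339.0, 255.0], 0.53)]
side [-0.038 -0.736  1.036] [ 0.495  0.542 -0.679]
carousel [([233.1, 195.0, 324.4, 280.7], 0.92)]
rotor [([251.8, 217.9, 309.4, 264.8], 0.78)]
ring_grip [([256.2, 240.6, 270.8, 255.0], 0.52)]
tall_vial_mid [([376.5, 244.3, 388.3, 270.9], 0.62), ([318.8, 282.4, 326.1, 308.2], 0.62), ([295.1, 209.4, 303.0, 231.1], 0.52), ([326.0, 193.2, 334.1, 213.2], 0.51)]
short_vial_mid [([286.5, 209.5, 295.9, 225.7], 0.59)]
{'time': 0.6, 'joints': array([ 1.054,  0.313,  1.498,  0.   ,  1.331, -0.223]), 'joint_vel': array([ 0.001, -0.001, -0.   , -0.   ,  0.   ,  0.   ]), 'joint_torque': array([ -0.001, -40.199, -25.236,   0.069,   0.032,  -0.   ]), 'tool_pos': array([0.152, 0.502, 0.239]), 'tcp_rot': array([-2.08 ,  1.571, -2.374]), 'contact_force': array([ 0.253, -1.008,  0.08 ]), 'ft_torque': array([-0.004,  0.046, -0.041]), 'gripper_width': 0.08825921502924813}
```

Run:
```python
import cv2,numpy as np
a=cv2.imread("pics/ts.png");b=cv2.imread("pics/side0.png")
A=cv2.resize(a[150:280,240:400],None,fx=4.6,fy=4.6,interpolation=2)[:598]
B=cv2.resize(b[180:320,220:400],None,fx=4.2,fy=4.2,interpolation=2)
cv2.imwrite("pics/cA.png",A);cv2.imwrite("pics/cB.png",B)
```

```text
(no output)
```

View pics/cA.png

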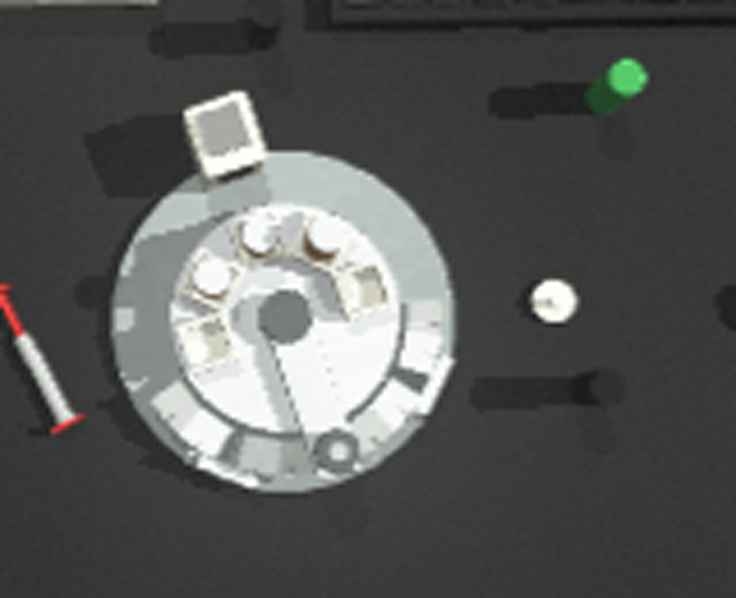

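View pics/cB.png

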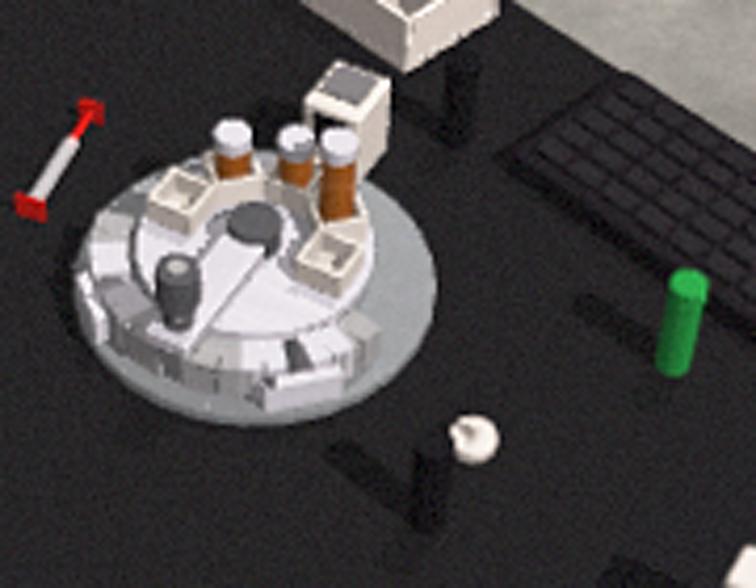

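Side crop: the amber tall vial in the carousel is at side px (300,222). Its look-alikes are the green cylinder (382,258) and the black ones (323,297) and (330,203); the amber one, in its pocket at the reader, is the one wanted. The ring knob is at side (262,248), top (313,248). A dark notch shows at top (329.6,232.6), on the side the ring must swing to.

Run:
```python
from h import *
np.set_printoptions(precision=4,suppress=True)
a=cams.camera("top");b=cams.camera("side")
T=lambda u,v,z:atz(a,240+u/4.6,150+v/4.6,z)
S=lambda u,v,z:atz(b,220+u/4.2,180+v/4.2,z)
# disc outline in the top picture: fit ellipse via bench-plane points
pts=np.array([T(u,v,.012)[:2] for u,v in[(111,330),(455,320),(290,150),(285,492),(165,210),(400,200),(150,425)]])
M=np.c_[2*pts,np.ones(len(pts))];s=np.linalg.lstsq(M,(pts**2).sum(1),rcond=None)[0]
print("disc",s[:2],np.sqrt(s[2]+s[:2]@s[:2]))
for n,X in dict(knobT=T(338,452,.105),knobS=S(179,266,.105),readT=T(225,133,.078),readS=S(350,84,.078),notchT=T(412,380,.04),notchS=S(298,355,.04),tallT=T(322,230,.12),tallS=S(339,140,.12),hubT=T(287,317,.06)).items():print(n,X)
```

```text
disc [ 0.6097 -0.0276] 0.11830631258262563
knobT [ 0.5206 -0.0557  0.105 ]
knobS [ 0.5248 -0.0564  0.105 ]
readT [0.7321 0.0132 0.078 ]
readS [0.7381 0.0147 0.078 ]
notchT [ 0.5674 -0.1119  0.04  ]
notchS [ 0.5695 -0.1154  0.04  ]
tallT [ 0.6621 -0.0471  0.12  ]
tallS [ 0.6619 -0.0518  0.12  ]
hubT [ 0.6102 -0.0268  0.06  ]
```

```bash
cat >> h.py <<'E'
from scipy.spatial.transform import Rotation as Ro
def plan(goal,yaw,n):
    """equal rows from now to goal with tool down and tool-y heading yaw(deg) (mod 180 not applied)"""
    s=status.observe();R=Ro.from_euler('xyz',s["tcp_rot"]).as_matrix();p=s["tool_pos"]
    y=np.array([np.cos(np.radians(yaw)),np.sin(np.radians(yaw)),0]);x=np.array([0,0,-1.]);G=np.c_[x,y,np.cross(x,y)]
    w=Ro.from_matrix(R.T@G).as_rotvec(degrees=True)
    st=w/n;C=R;rows=[]
    for i in range(n):
        d=C.T@(np.array(goal)-p)/n*1000; rows.append(np.round(np.r_[d,st],2).tolist());C=C@Ro.from_rotvec(st,degrees=True).as_matrix()
    print("now",p.round(4),"y heading",np.degrees(np.arctan2(R[1,1],R[0,1])).round(2),"j6",s["joints"][[0,5]].round(3));print("tot",w.round(2));[print(r) for r in rows]
E
python3 - <<'E'
from h import *
plan([.522,-.056,.20],-72,15)
plan([.522,-.056,.20],108,15)
E
```

```text
now [0.152  0.5025 0.2387] y heading 73.17 j6 [ 1.054 -0.223]
tot [145.17   0.     0.  ]
[2.58, -28.5, 34.39, 9.68, 0.0, 0.0]
[2.58, -22.31, 38.69, 9.68, 0.0, 0.0]
[2.58, -15.49, 41.89, 9.68, 0.0, 0.0]
[2.58, -8.22, 43.9, 9.68, 0.0, 0.0]
[2.58, -0.73, 44.66, 9.68, 0.0, 0.0]
[2.58, 6.79, 44.14, 9.68, 0.0, 0.0]
[2.58, 14.11, 42.37, 9.68, 0.0, 0.0]
[2.58, 21.04, 39.4, 9.68, 0.0, 0.0]
[2.58, 27.36, 35.3, 9.68, 0.0, 0.0]
[2.58, 32.9, 30.2, 9.68, 0.0, 0.0]
[2.58, 37.51, 24.24, 9.68, 0.0, 0.0]
[2.58, 41.05, 17.59, 9.68, 0.0, 0.0]
[2.58, 43.43, 10.43, 9.68, 0.0, 0.0]
[2.58, 44.56, 2.99, 9.68, 0.0, 0.0]
[2.58, 44.43, -4.55, 9.68, 0.0, 0.0]
now [0.152  0.5025 0.2387] y heading 73.17 j6 [ 1.054 -0.223]
tot [-34.83  -0.     0.  ]
[2.58, -28.5, 34.39, -2.32, -0.0, 0.0]
[2.58, -29.87, 33.21, -2.32, -0.0, 0.0]
[2.58, -31.19, 31.97, -2.32, -0.0, 0.0]
[2.58, -32.46, 30.68, -2.32, -0.0, 0.0]
[2.58, -33.67, 29.34, -2.32, -0.0, 0.0]
[2.58, -34.83, 27.95, -2.32, -0.0, 0.0]
[2.58, -35.94, 26.52, -2.32, -0.0, 0.0]
[2.58, -36.98, 25.04, -2.32, -0.0, 0.0]
[2.58, -37.97, 23.52, -2.32, -0.0, 0.0]
[2.58, -38.89, 21.96, -2.32, -0.0, 0.0]
[2.58, -39.75, 20.37, -2.32, -0.0, 0.0]
[2.58, -40.54, 18.74, -2.32, -0.0, 0.0]
[2.58, -41.27, 17.08, -2.32, -0.0, 0.0]
[2.58, -41.92, 15.4, -2.32, -0.0, 0.0]
[2.58, -42.51, 13.69, -2.32, -0.0, 0.0]
```

Run:
```python
from h import *
plan([.522,-.056,.19],-72,20)
```

```text
now [0.152  0.5025 0.2387] y heading 73.17 j6 [ 1.054 -0.223]
tot [145.17   0.     0.  ]
[2.44, -21.37, 25.79, 7.26, 0.0, 0.0]
[2.44, -17.94, 28.29, 7.26, 0.0, 0.0]
[2.44, -14.22, 30.33, 7.26, 0.0, 0.0]
[2.44, -10.28, 31.88, 7.26, 0.0, 0.0]
[2.44, -6.17, 32.92, 7.26, 0.0, 0.0]
[2.44, -1.96, 33.44, 7.26, 0.0, 0.0]
[2.44, 2.28, 33.42, 7.26, 0.0, 0.0]
[2.44, 6.49, 32.86, 7.26, 0.0, 0.0]
[2.44, 10.59, 31.78, 7.26, 0.0, 0.0]
[2.44, 14.52, 30.19, 7.26, 0.0, 0.0]
[2.44, 18.21, 28.11, 7.26, 0.0, 0.0]
[2.44, 21.62, 25.59, 7.26, 0.0, 0.0]
[2.44, 24.68, 22.65, 7.26, 0.0, 0.0]
[2.44, 27.34, 19.35, 7.26, 0.0, 0.0]
[2.44, 29.57, 15.74, 7.26, 0.0, 0.0]
[2.44, 31.32, 11.88, 7.26, 0.0, 0.0]
[2.44, 32.57, 7.83, 7.26, 0.0, 0.0]
[2.44, 33.3, 3.65, 7.26, 0.0, 0.0]
[2.44, 33.49, -0.59, 7.26, 0.0, 0.0]
[2.44, 33.15, -4.81, 7.26, 0.0, 0.0]
```

>>> drive_tool:
  increments:
    - [[0,-21.4,25.8,7.26,0,0,1],[0,-17.9,28.3,7.26,0,0,1],[0,-14.2,30.3,7.26,0,0,1],[0,-10.3,31.9,7.26,0,0,1],[0,-6.2,32.9,7.26,0,0,1]]

```text
time: 1.2
tool_pos: [0.245, 0.3617, 0.2388]
tcp_rot: [1.48, 1.57, 0.548]
contact_force: [-0.0, -0.2, 0.6]
gripper_width: 0.0883
```

>>> drive_tool:
  increments:
    - [[0,-2,33.4,7.26,0,0,1],[0,2.3,33.4,7.26,0,0,1],[0,6.5,32.9,7.26,0,0,1],[0,10.6,31.8,7.26,0,0,1],[0,14.5,30.2,7.26,0,0,1]]

```text
time: 1.7
tool_pos: [0.3375, 0.222, 0.2389]
tcp_rot: [1.9, 1.57, 0.334]
contact_force: [0.2, 0.8, -0.2]
gripper_width: 0.0884
```

>>> drive_tool:
  increments:
    - [[0,18.2,28.1,7.26,0,0,1],[5,21.6,25.6,7.26,0,0,1],[5,24.7,22.7,7.26,0,0,1],[5,27.3,19.4,7.26,0,0,1],[5,29.6,15.7,7.26,0,0,1]]

```text
time: 2.2
tool_pos: [0.43, 0.0822, 0.2187]
tcp_rot: [2.253, 1.57, 0.053]
contact_force: [0.7, -0.5, -0.6]
gripper_width: 0.088
```

>>> drive_tool:
  increments:
    - [[5,31.3,11.9,7.26,0,0,1],[5,32.6,7.8,7.26,0,0,1],[5,33.3,3.7,7.26,0,0,1],[5,33.5,-0.6,7.26,0,0,1],[5,33.2,-4.8,7.26,0,0,1]]

```text
time: 2.7
tool_pos: [0.5224, -0.0576, 0.1935]
tcp_rot: [3.04, 1.571, 0.207]
contact_force: [0.3, 0.1, 0.2]
gripper_width: 0.0881
```

```bash
cat >> h.py <<'E'
def wrist():
    s=status.observe();p=cams.camera("wrist");R=np.eye(4);R[:3,:3]=Ro.from_euler('xyz',s["tcp_rot"]).as_matrix();R[:3,3]=s["tool_pos"]
    p=dict(p);p["extrinsics"]=np.linalg.inv(R@np.array(p["T_tool_cam"]));return p
E
python3 - <<'E'
from h import *
plan([.522,-.056,.19],-72,1)
p=wrist();save(p,"w1.png");print(proj(p,[.522,-.056,.105]),proj(p,[.611,-.027,.06]))
for l in("ring_grip","tall_vial_mid"):print(cams.look_for(p,l)[:3])
E
```

```text
now [ 0.5224 -0.0576  0.1935] y heading -72.34 j6 [-0.333  0.93 ]
tot [-0.34 -0.01 -0.  ]
[3.51, -1.63, -0.07, -0.34, -0.01, -0.0]
[272.56080318 214.55166248] [271.9616013  95.4369609]
[{'bbox': [257.3, 189.2, 285.7, 227.2], 'score': 0.78}]
[{'bbox': [515.4, 0.0, 560.0, 35.8], 'score': 0.82}, {'bbox': [304.6, 0.2, 348.5, 63.7], 'score': 0.78}, {'bbox': [421.7, 192.7, 483.1, 233.4], 'score': 0.6}]
```

View pics/w1.png

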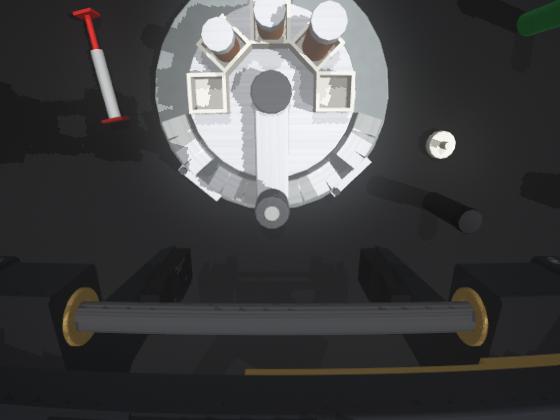

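The wrist picture shows the knob at (272,212), the hub at (271,92) and the tall vial at (322,30), right of the reader. The notch segments are at about (200,170) and (345,165). I'll refine these from a close crop.

Run:
```python
import cv2
a=cv2.imread("pics/w1.png");cv2.imwrite("pics/w1c.png",cv2.resize(a[130:235,240:380],None,fx=5.7,fy=5.7,interpolation=2)[:598])
```

```text
(no output)
```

View pics/w1c.png

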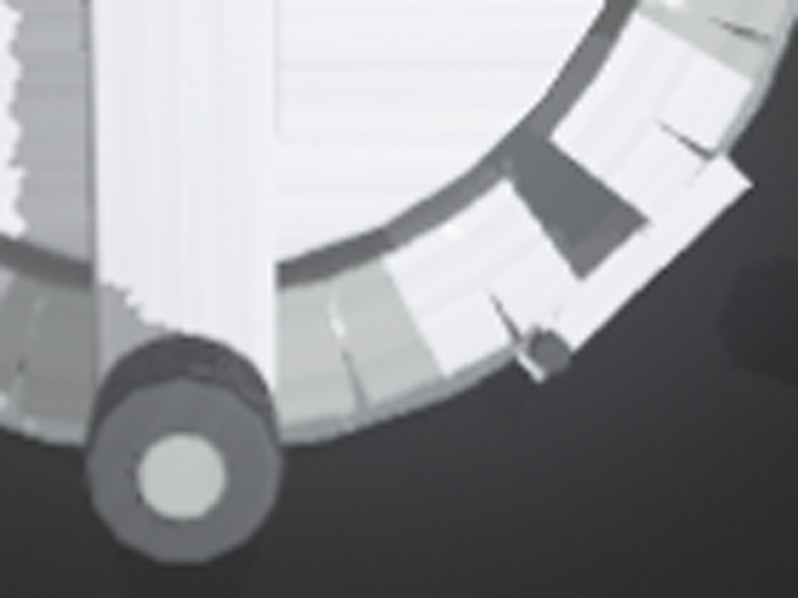

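Run:
```python
from h import *
np.set_printoptions(precision=4,suppress=True)
p=wrist();T=lambda u,v,z:atz(p,240+u/5.7,130+v/5.7,z)
k=T(184,470,.105);print("knob",k)
c=[T(u,v,.04) for u,v in[(510,182),(583,275),(551,138),(648,222)]];n=np.mean(c,0);print("notch",n,c)
print("widths",np.linalg.norm(c[0]-c[2]),np.linalg.norm(c[1]-c[3]))
for r in(.093,.095,.097):
    m=(k+n)[:2]/2;d=(n-k)[:2];L=np.linalg.norm(d);u=np.array([-d[1],d[0]])/L;ax=m+u*np.sqrt(r*r-L*L/4)
    print(r,"axis",ax,"swing deg",2*np.degrees(np.arcsin(L/2/r)),"knob hdg",np.degrees(np.arctan2(*(k[:2]-ax)[::-1])))
# disc circle fit in full picture: points picked
pts=np.array([atz(p,u,v,.012)[:2] for u,v in[(156,80),(388,80),(272,207),(178,30),(370,30)]])
s=np.linalg.lstsq(np.c_[2*pts,np.ones(len(pts))],(pts**2).sum(1),rcond=None)[0];print("disc",s[:2],np.sqrt(s[2]+s[:2]@s[:2]))
```

```text
knob [ 0.5232 -0.055   0.105 ]
notch [ 0.5703 -0.1095  0.04  ] [array([ 0.5705, -0.0977,  0.04  ]), array([ 0.5594, -0.1155,  0.04  ]), array([ 0.5797, -0.1018,  0.04  ]), array([ 0.5715, -0.1228,  0.04  ])]
widths 0.01000797273685341 0.014169128016820251
0.093 axis [ 0.6116 -0.0262] swing deg 45.506874882496696 knob hdg -161.931015798779
0.095 axis [ 0.6133 -0.0248] swing deg 44.4969323114135 knob hdg -161.4260445132374
0.097 axis [ 0.6149 -0.0233] swing deg 43.53204530633922 knob hdg -160.94360101070023
disc [ 0.6112 -0.0265] 0.11545606371501282
```

Run:
```python
from h import *
plan([.523,-.0553,.075],-71.8,4)
```

```text
now [ 0.5216 -0.0564  0.1934] y heading -72.01 j6 [-0.331  0.925]
tot [-0.21  0.04  0.04]
[29.61, -0.13, -0.43, -0.05, 0.01, 0.01]
[29.61, -0.13, -0.43, -0.05, 0.01, 0.01]
[29.61, -0.14, -0.43, -0.05, 0.01, 0.01]
[29.61, -0.14, -0.42, -0.05, 0.01, 0.01]
```

>>> drive_tool:
  increments:
    - [[30,-0.1,-0.4,0,0,0,0.8],[30,-0.1,-0.4,0,0,0,0.6],[30,-0.1,-0.4,0,0,0,0.55],[28,-0.1,-0.4,0,0,0,0.5],[0,0,0,0,0,0,0.45]]

```text
time: 3.4
tool_pos: [0.5212, -0.0538, 0.0734]
tcp_rot: [-0.658, 1.565, 2.799]
contact_force: [0.1, 0.2, -0.1]
gripper_width: 0.0502
```

Run:
```python
from h import *
p=wrist();print(status.observe()["tool_pos"],status.observe()["gripper_width"])
save(p,"w2.png");print(cams.look_for(p,"ring_grip")[:2])
print(proj(p,[.523,-.055,.105]))
```

```text
[ 0.5224008  -0.05436662  0.07547632] 0.0463686023893921
[{'bbox': [248.0, 238.4, 309.2, 302.4], 'score': 0.63}]
[278.03890825 294.80439949]
```

View pics/w2.png

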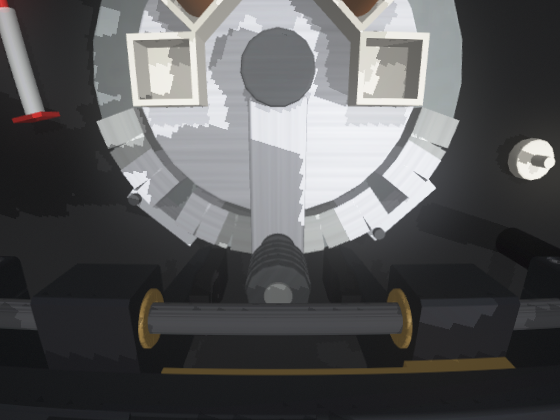

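The wrist view shows the knob between the fingers at about x=278, with the jaw centre at about 275, so it is nearly centred. The target notch is at (388,195). I'll close carefully and watch the force.

>>> drive_tool:
  increments:
    - [[0,0.6,0,0,0,0,0.37],[0,0,0,0,0,0,0.35],[0,0,0,0,0,0,0.35]]

```text
time: 3.8
tool_pos: [0.5237, -0.056, 0.0767]
tcp_rot: [2.52, 1.569, -0.308]
contact_force: [-0.4, 0.3, 0.2]
gripper_width: 0.0311
```

>>> drive_tool:
  increments:
    - [[0,0,0,0,0,0,0.33],[0,0,0,0,0,0,0.33]]

```text
time: 4.0
tool_pos: [0.5234, -0.056, 0.0759]
tcp_rot: [2.566, 1.571, -0.262]
contact_force: [-0.1, -0.2, -0.6]
gripper_width: 0.0291
```

>>> drive_tool:
  increments:
    - [[0,0,0,0,0,0,0.25],[0,0,0,0,0,0,0.2],[0,0,0,0,0,0,0.2]]

```text
time: 4.3
tool_pos: [0.5234, -0.056, 0.0759]
tcp_rot: [2.342, 1.571, -0.486]
contact_force: [0.0, 1.0, 2.7]
gripper_width: 0.0273
```

>>> drive_tool:
  increments:
    - [[-3,0,0,0,0,0,0.2],[-3,0,0,0,0,0,0.2],[-3,0,0,0,0,0,0.2],[-2,0,0,0,0,0,0.2],[-2,0,0,0,0,0,0.2]]

```text
time: 4.8
tool_pos: [0.5232, -0.0558, 0.0886]
tcp_rot: [-0.928, 1.57, 2.528]
contact_force: [4.2, 1.4, -10.7]
gripper_width: 0.0272
```

Run:
```python
from h import *
for i in range(3):
    p=cams.camera("side"); s=status.observe();print(s["tool_pos"].round(4),s["contact_force"].round(1),s["gripper_width"])
save(p,"side1.png")
ax=np.array([.6125,-.026]);r=s["tool_pos"][:2]-ax;print(np.linalg.norm(r),np.degrees(np.arctan2(r[1],r[0])))
```

```text
[ 0.5233 -0.0559  0.0889] [ 3.4  1.1 -9. ] 0.02744462489353044
[ 0.5233 -0.0559  0.0887] [ 2.7  1.6 -9.7] 0.02728443764080654
[ 0.5233 -0.0559  0.0887] [  3.5   1.3 -10.1] 0.027126335160252146
0.09410578812256691 -161.48440711625489
```

>>> drive_tool:
  increments:
    - [[0,1.66,-0.015,-1,0,0,0.2],[0,3.316,-0.058,-2,0,0,0.2],[0,3.316,-0.058,-2,0,0,0.2],[0,3.316,-0.058,-2,0,0,0.2],[0,3.316,-0.058,-2,0,0,0.2]]

```text
time: 5.45
tool_pos: [0.5292, -0.0698, 0.0886]
tcp_rot: [-2.524, 1.57, 1.091]
contact_force: [4.5, 2.4, -9.7]
gripper_width: 0.027
```

>>> drive_tool:
  increments:
    - [[0,3.316,-0.058,-2,0,0,0.2],[0,3.316,-0.058,-2,0,0,0.2],[0,3.316,-0.058,-2,0,0,0.2],[0,3.316,-0.058,-2,0,0,0.2],[0,3.316,-0.058,-2,0,0,0.2]]

```text
time: 5.95
tool_pos: [0.5382, -0.0836, 0.0886]
tcp_rot: [-2.828, 1.57, 0.96]
contact_force: [5.7, 3.3, -9.4]
gripper_width: 0.0274
```

>>> drive_tool:
  increments:
    - [[0,3.316,-0.2,-2,0,0,0.2],[0,3.316,-0.2,-2,0,0,0.2],[0,3.316,-0.2,-2,0,0,0.2],[0,3.316,-0.2,-2,0,0,0.2],[0,3.316,-0.06,-2,0,0,0.2]]

```text
time: 6.45
tool_pos: [0.5494, -0.0956, 0.0884]
tcp_rot: [-1.9, 1.57, 2.063]
contact_force: [4.3, 2.3, -9.6]
gripper_width: 0.0271
```

>>> drive_tool:
  increments:
    - [[0,3.316,-0.06,-2,0,0,0.2],[0,3.316,-0.06,-2,0,0,0.2],[0,3.316,-0.06,-2,0,0,0.2],[0,1.66,-0.02,-1,0,0,0.2],[0,0,0,0,0,0,0.2]]

```text
time: 6.95
tool_pos: [0.5584, -0.1028, 0.0884]
tcp_rot: [-2.216, 1.57, 1.868]
contact_force: [2.8, 3.6, -8.8]
gripper_width: 0.0275
```

Run:
```python
from h import *
p=wrist();save(p,"w3.png");print(cams.look_for(p,"ring_grip")[:1])
s=status.observe();print(s["contact_force"].round(1))
P=s["tool_pos"][:2];d=np.linalg.norm(P-np.array([.5233,-.0559]));print(P,"swing",2*np.degrees(np.arcsin(d/2/.095)),np.linalg.norm(P-np.array([.6135,-.0261])))
plan(s["tool_pos"],-35,1)
```

```text
[{'bbox': [242.1, 234.8, 306.2, 304.4], 'score': 0.66}]
[ 4.   3.9 -8.8]
[ 0.5583195  -0.10274747] swing 35.85830964295929 0.09444428343828332
now [ 0.5583 -0.1027  0.0884] y heading -36.0 j6 [-0.389  0.239]
tot [-1.   -0.04  0.04]
[0.0, 0.0, 0.0, -1.0, -0.04, 0.04]
```

View pics/w3.png

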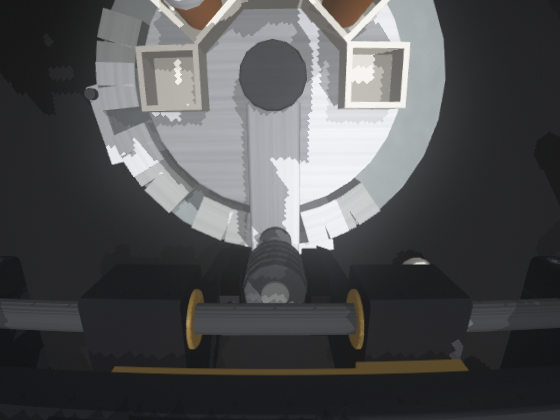

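Swing is now about 36°. The arm hides the target notch, and all pockets look orderly. I'll go to about 39°, lower the pin onto the land, then loosen the fingers so the spring can drop the pin by itself.

>>> drive_tool:
  increments:
    - [[0,2.5,-0.06,-1.5,0,0,0.2],[0,2.5,-0.06,-1.5,0,0,0.2],[1,0,0,0,0,0,0.2],[1,0,0,0,0,0,0.2],[0,0,0,0,0,0,0.2]]

```text
time: 7.55
tool_pos: [0.5626, -0.1056, 0.0864]
tcp_rot: [-2.332, 1.57, 1.805]
contact_force: [4.1, 3.9, -8.8]
gripper_width: 0.0273
```

>>> drive_tool:
  increments:
    - [[0.5,0,0,0,0,0,0.2],[0.5,0,0,0,0,0,0.2],[0.5,0,0,0,0,0,0.2],[0,0,0,0,0,0,0.2]]

```text
time: 7.95
tool_pos: [0.5627, -0.1057, 0.0858]
tcp_rot: [3.002, 1.57, 0.856]
contact_force: [0.7, 4.7, -2.0]
gripper_width: 0.0272
```

>>> drive_tool:
  increments:
    - [[0,0,0,0,0,0,0.34],[0,0,0,0,0,0,0.34],[0,0,0,0,0,0,0.34]]

```text
time: 8.25
tool_pos: [0.5626, -0.1064, 0.0857]
tcp_rot: [1.219, 1.57, -0.928]
contact_force: [0.1, 0.0, 0.0]
gripper_width: 0.0302
```

>>> drive_tool:
  increments:
    - [[0,1,-0.02,-0.6,0,0,0.34],[0,1,-0.02,-0.6,0,0,0.34],[0,0,0,0,0,0,0.34]]

```text
time: 8.55
tool_pos: [0.5635, -0.1066, 0.0854]
tcp_rot: [-1.438, 1.568, 2.719]
contact_force: [-4.9, 3.8, 5.1]
gripper_width: 0.0301
```

>>> drive_tool:
  increments:
    - [[0,0.8,-0.02,-0.5,0,0,0.34],[0,0,0,0,0,0,0.34]]

```text
time: 8.75
tool_pos: [0.5639, -0.1067, 0.0852]
tcp_rot: [-1.481, 1.567, 2.686]
contact_force: [-7.3, 3.8, 4.8]
gripper_width: 0.0301
```

>>> drive_tool:
  increments:
    - [[0,-1.7,0.04,1,0,0,0.34],[0,0,0,0,0,0,0.34]]

```text
time: 8.95
tool_pos: [0.5635, -0.1066, 0.0853]
tcp_rot: [1.528, 1.57, -0.607]
contact_force: [0.1, -0.2, 0.6]
gripper_width: 0.0303
```

Run:
```python
from h import *
p=wrist();save(p,"w4.png");s=status.observe();print(s["tool_pos"].round(4),s["contact_force"].round(1),s["gripper_width"])
b=cv2.imread("pics/w3.png")
cv2.imwrite("pics/cmp.png",np.hstack([cv2.resize(x[190:340,200:350],None,fx=2.6,fy=2.6,interpolation=2) for x in(b,p["pixels"][:,:,::-1])]))
t=s["tool_pos"]
for z in(.105,.115,.118):print(z,proj(p,[t[0],t[1],z]))
```

```text
[ 0.5635 -0.1067  0.0853] [-0.2  0.2 -0.2] 0.029914342687202188
0.105 [274.69979982 282.97392006]
0.115 [274.71547167 294.67007271]
0.118 [274.72062457 298.51026939]
```

View pics/cmp.png

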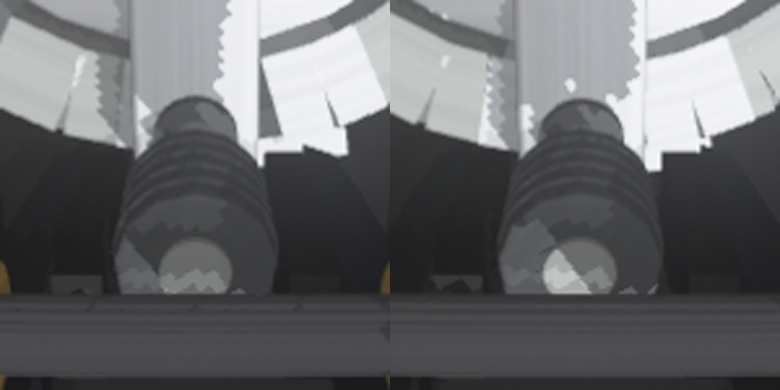

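The knob sits at the same place in the camera as when it was lifted, so the pin is on the land, held there only by friction and not in a notch. I'll grip again with most of the spring load carried and slide lightly, watching for the land support to vanish.

>>> drive_tool:
  increments:
    - [[0,0,0,0,0,0,0.2],[0,0,0,0,0,0,0.2],[-0.5,0,0,0,0,0,0.2],[-0.5,0,0,0,0,0,0.2],[0,0,0,0,0,0,0.2]]

```text
time: 9.5
tool_pos: [0.563, -0.1064, 0.0854]
tcp_rot: [-1.347, 1.569, 2.801]
contact_force: [-0.4, 0.3, -8.1]
gripper_width: 0.027
```

>>> drive_tool:
  increments:
    - [[0.5,0,0,0,0,0,0.2],[0,0,0,0,0,0,0.2]]

```text
time: 9.7
tool_pos: [0.5631, -0.1065, 0.0854]
tcp_rot: [-1.32, 1.57, 2.828]
contact_force: [-1.7, 1.6, -6.4]
gripper_width: 0.0271
```

>>> drive_tool:
  increments:
    - [[0,0.9,-0.01,-0.5,0,0,0.2],[0,0.9,-0.01,-0.5,0,0,0.2]]

```text
time: 9.9
tool_pos: [0.5648, -0.1075, 0.0854]
tcp_rot: [-1.309, 1.57, 2.857]
contact_force: [-1.8, 0.8, -8.2]
gripper_width: 0.0268
```

>>> drive_tool:
  increments:
    - [[0.4,0,0,0,0,0,0.2],[0,0,0,0,0,0,0.2]]

```text
time: 10.1
tool_pos: [0.5649, -0.1075, 0.0854]
tcp_rot: [-0.464, 1.571, -2.582]
contact_force: [-3.2, 0.7, -6.4]
gripper_width: 0.0271
```

>>> drive_tool:
  increments:
    - [[0,0.9,-0.01,-0.5,0,0,0.2],[0,0.9,-0.01,-0.5,0,0,0.2]]

```text
time: 10.3
tool_pos: [0.5664, -0.1084, 0.0853]
tcp_rot: [-1.251, 1.57, 2.933]
contact_force: [-3.8, 1.1, -5.7]
gripper_width: 0.0273
```

>>> drive_tool:
  increments:
    - [[0,0.9,-0.01,-0.5,0,0,0.2],[0,0.9,-0.01,-0.5,0,0,0.2]]

```text
time: 10.5
tool_pos: [0.568, -0.1093, 0.0852]
tcp_rot: [-1.378, 1.57, 2.824]
contact_force: [-3.7, 0.6, -7.5]
gripper_width: 0.0271
```

>>> drive_tool:
  increments:
    - [[0,0.8,-0.01,-0.5,0,0,0.2],[0,0,0,0,0,0,0.2]]

```text
time: 10.7
tool_pos: [0.5688, -0.1097, 0.0851]
tcp_rot: [2.405, 1.571, 0.331]
contact_force: [-2.7, -0.8, -9.4]
gripper_width: 0.0273
```

>>> drive_tool:
  increments:
    - [[0.7,0,0,0,0,0,0.2],[0,0,0,0,0,0,0.2]]

```text
time: 10.9
tool_pos: [0.5688, -0.1097, 0.0845]
tcp_rot: [1.55, 1.571, -0.524]
contact_force: [-1.8, 0.8, -9.3]
gripper_width: 0.0272
```

Support is gone: z follows down at constant spring force, so the pin end is in the notch at about 43.6°. I'll ease it in a little, then open and let it spring home.

>>> drive_tool:
  increments:
    - [[1,0,0,0,0,0,0.2],[0.7,0,0,0,0,0,0.2],[0,0,0,0,0,0,0.2]]

```text
time: 11.2
tool_pos: [0.5688, -0.1097, 0.0829]
tcp_rot: [1.44, 1.571, -0.634]
contact_force: [-2.7, 0.1, -8.2]
gripper_width: 0.0273
```

>>> drive_tool:
  increments:
    - [[0,0,0,0,0,0,0.36],[0,0,0,0,0,0,0.45],[0,0,0,0,0,0,0.55],[0,0,0,0,0,0,0.6]]

```text
time: 11.6
tool_pos: [0.5692, -0.1098, 0.0836]
tcp_rot: [1.726, 1.569, -0.348]
contact_force: [0.4, -0.3, 0.4]
gripper_width: 0.0523
```

Run:
```python
from h import *
p=wrist();save(p,"w5.png");s=status.observe();print(s["tool_pos"].round(4),s["contact_force"].round(1),s["gripper_width"])
b=cv2.imread("pics/w4.png")
cv2.imwrite("pics/cmp2.png",np.hstack([cv2.resize(x[190:340,200:350],None,fx=2.6,fy=2.6,interpolation=2) for x in(b,p["pixels"][:,:,::-1])]))
```

```text
[ 0.5691 -0.1098  0.0834] [-0.2 -0.3  0.5] 0.05265112795706688
```

View pics/cmp2.png

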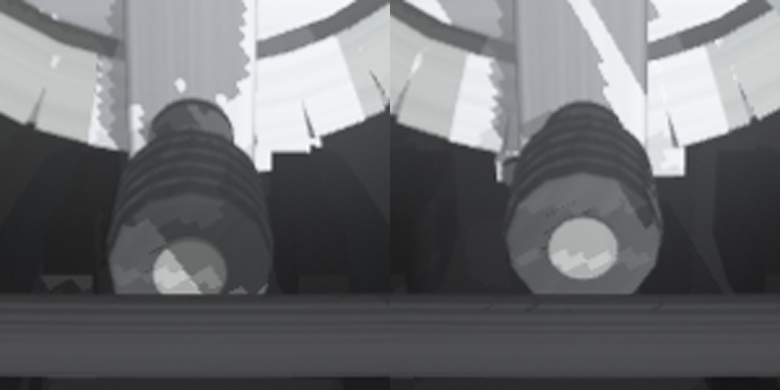

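The knob dropped about 9–10 mm and the neck has vanished into the arm, so the pin is home. I'll open and retreat straight up.

>>> drive_tool:
  increments:
    - [[0,0,0,0,0,0,0.9],[-5,0,0,0,0,0,0.9],[-20,0,0,0,0,0,0.9],[-40,0,0,0,0,0,0.9],[-40,0,0,0,0,0,0.9]]

```text
time: 12.15
tool_pos: [0.5685, -0.1095, 0.1893]
tcp_rot: [-1.495, 1.57, 2.714]
contact_force: [0.6, 0.1, -0.3]
gripper_width: 0.0797
```

>>> drive_tool:
  increments:
    - [[-40,0,0,0,0,0,0.9],[-30,0,30,0,0,0,0.9],[-10,0,40,0,0,0,0.9],[0,0,40,0,0,0,0.9],[0,0,0,0,0,0,0.9]]

```text
time: 12.65
tool_pos: [0.514, -0.2093, 0.2687]
tcp_rot: [0.806, 1.569, -1.272]
contact_force: [-0.3, 1.4, -0.3]
gripper_width: 0.0789
```

Run:
```python
from h import *
p=cams.camera("side");w=wrist();save(p,"side2.png");save(w,"w6.png")
A=p["pixels"][180:310,220:350,::-1];A=cv2.resize(A,(390,390),interpolation=2);B=cv2.resize(w["pixels"][:,:,::-1],(400,300))
B=np.vstack([B,np.zeros((90,400,3),np.uint8)]);cv2.imwrite("pics/fin.png",np.hstack([A,B]))
ax=np.array([.6135,-.0261]);th=np.radians(-161.7+44)
k=ax+.095*np.array([np.cos(th),np.sin(th)])
for z in(.105,.115):print(z,proj(p,[*k,z])-[220,180],proj(w,[*k,z]))
print(status.observe()["tool_pos"],cams.look_for(p,"ring_grip")[:1],cams.look_for(w,"ring_grip")[:1])
```

```text
0.105 [70.04294434 66.34581605] [274.89044809  78.15227763]
0.115 [70.1191671  63.60767879] [274.90405131  76.65416293]
[ 0.51549878 -0.20632806  0.26822212] [{'bbox': [282.3, 243.3, 297.9, 258.2], 'score': 0.64}] [{'bbox': [263.6, 59.8, 288.5, 93.8], 'score': 0.74}]
```

View pics/fin.png

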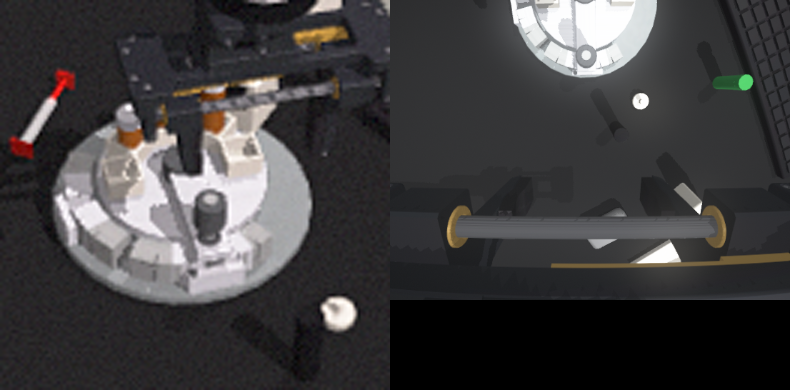

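The side view shows the knob top at crop (70,67) px, matching pin-home height (66.3 for home, 63.6 for on the land). The gripper hides the vials, so I'll clear the view and check them once.

>>> drive_tool:
  increments:
    - [[-10,0,40,0,0,0,0.9],[0,0,40,0,0,0,0.9],[0,0,40,0,0,0,0.9],[0,0,30,0,0,0,0.9],[0,0,0,0,0,0,0.9]]

```text
time: 13.35
tool_pos: [0.4425, -0.3391, 0.2776]
tcp_rot: [-1.0, 1.57, -3.076]
contact_force: [1.3, 0.3, 0.4]
gripper_width: 0.0794
```

Run:
```python
from h import *
p=cams.camera("side");t=cams.camera("top")
cv2.imwrite("pics/fin2.png",np.hstack([cv2.resize(x["pixels"][r:r+120,c:c+120,::-1],(395,395),interpolation=2) for x,r,c in((p,180,225),(t,155,240))]))
th=np.radians(18.3)
for q,o in((p,[225,180]),(t,[240,155])):print((proj(q,[.6135+.055*np.cos(th),-.0261+.055*np.sin(th),.12])-o)*395/120)
```

```text
[216.21503772  80.87880537]
[187.44887295 144.63198621]
```

View pics/fin2.png

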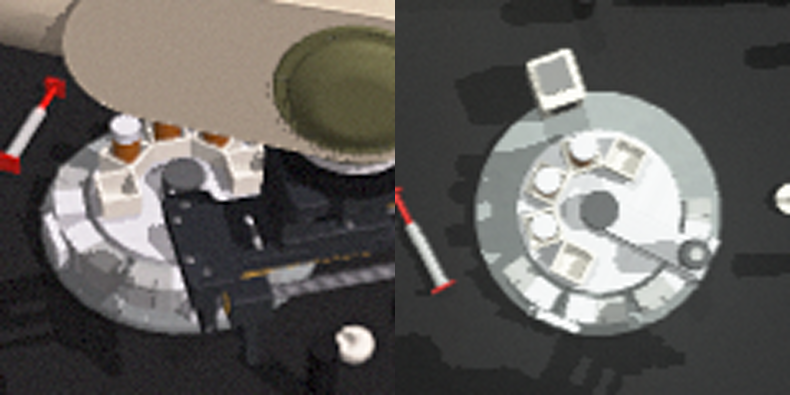

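The top view shows all three vials upright in their pockets. The tall one is at crop (187,150), in front of the reader (predicted 187,145), and nothing else has moved. I'll hand in.

```bash
python3 -c "
from workcell import order,status
print(status.observe()['contact_force']);print(order.finish_job())"
```

```text
[ 0.35217312 -0.28227434 -0.56192049]
the job is handed in; nothing more can be done
None
```

I indexed the carousel one notch counter-clockwise and handed the job in after about 13.5 s. The tall vial now stands in front of the reader, and the pin appears fully home in the notch.

- **Turning:** I pulled the ring up 13 mm, swung it to about 39° and lowered the pin onto the track. From there I felt for the notch and found it at about 43.6°. I let go with the pin end already about 2–3 mm into the notch, and the spring took it the rest of the way.
- **One push was too firm:** my first try at feeling with loosened fingers stuck on friction at about 8 N sideways. The camera then showed the pin on the land, not in a notch, so I backed off and felt for the notch with a light grip instead.
- **Last checks:** the knob dropped about 9–10 mm on release, and from the side its height matched pin-home to within a pixel (about 3 mm). From above, all three vials are upright in their pockets, with the tall one at the spot predicted for the reader. The syringe and filter had not visibly moved; I did not check the other bench items one by one. The wrist force was about zero, and none of the checks disagreed.
- **Not checked:** the arm partly blocked the final side view, so the final vial check rests on the top camera.

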